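Set and lock the microscope lamp regulator

TASK

On the lamp unit that has the sliding fork lock, turn the brightness knob until its pointer stands at the white index mark on the dial ring, then slide the fork lock fully home around the knob's neck and let go. Do not shift the dial ring with its mark, and leave the knob of the other lamp unit, the one without a lock, as it is.

Things in the scene. Friction and masses are not known exactly. Their poses are not given: they have to be found in the camera images.
- knob_grip (a point): Bar knob on the fixed lamp unit with the lock. Point on its vertical axis at grip height, 95 mm above table; frame x points to its pointed nose (black line). Metal bar 14 wide, from 22 behind to 28 ahead of axis, top 12 mm above point; 60 mm black flange 30 below. Starts 0.55-1.4 rad clockwise (from above) of the mark: turn anticlockwise, 0.05 N m; can pass it; stays where left.
- mark (a point): White index mark, 11 x 5 mm, on the flat dark dial ring (88 mm across) around that knob. Point on top of it, 40 mm from the knob's axis, 34 mm below the knob's grip height. The knob is set when the line from its axis along its nose passes over this point. The ring is stiff (1.5 N m) and must stay put.
- lock_grip (a point): Aluminium tab on the steel fork lock; point on its centre line, 95 mm above table, 15 mm below its top. 24 mm long in the slide direction, 16 wide; fork plate's top 23 mm below point. Frame x = slide direction, level, straight at the knob's axis. Starts 120-130 mm from that axis; fully home it meets a stop 70 mm from it, prongs either side of the knob's neck. Slides at about 3 N, stays where left.
- other_nose (a point): Pointed nose of the same kind of knob on the other lamp unit, which has no fork lock; 26 mm from that knob's axis, 95 mm above the table. Not to be turned.

How it is judged:
By the outcome, as a careful person would: the job done as asked, in the order asked, and still so for the second after the job is handed in, with the robot touching nothing.
It also fails if it takes over 42 s, if anything falls off the work surface, if the arm or the gripper's body presses on something with over 40 N, if the wrist force passes 120 N, or if a joint passes its speed limit or range.

ROBOT

A 7-joint arm with a two-finger parallel gripper is mounted at the origin on the work surface. World frame = base frame: x ahead of the robot, y to its left, z up, the work surface at z = 0. Lengths are in m, angles in rad, forces in N, time in s.
With the tool pointing down it reaches from about 0.4 to 0.9 m from the base axis. Payload 5.5 kg.
Tool frame: the origin (TCP) lies midway between the tips of the shut fingers; the grasp point (between the pads) lies arm.hold_point_z behind it (arm.hold_point_z is the distance from the TCP to the grasp point, in m); x points along the fingers, y is the direction in which the jaws open and shut, and the axes are right-handed (so a half turn about x gives the same grasp; the last joint's range is limited). The gripper opens to 92 mm and grips with 3 to 60 N. Pads are 19 mm wide; open, the fingers measure 130 mm over their backs; the gripper's body (75 mm by 190 mm) begins 47 mm behind the grasp point.
Start: joints at [-0.854, 0.501, -0.427, 1.55, 0.221, 1.138, -0.21], TCP at [0.285, 0.584, 0.227] pointing down, gripper open.
Joint ranges: [-2.88, 2.88], [-0.31, 2.03], [-1.54, 1.56], [0.2, 2.42], [-1.41, 4.55], [0.19, 2.02], [-2.57, 2.57]. Speed limits (rad/s): [2.57, 2.57, 3.14, 3.14, 3.14, 3.14, 3.14].

INTERFACE

Orientations are given as a unit quaternion [w, x, y, z].
In Python, from cell import arm gives the robot as it stands. The module is installed in compiled form; this text tells all that it offers.
- The arm moves only by the tool play_rows, never from a script. Its argument "steps" is a list of rows, each an object of numbers: "x", "y", "z": the shift along the tool's x, y, z in cm; "wx", "wy", "wz": the turn, a rotation vector about the tool's x, y, z in degrees; "claw": the gripper command: -1 is fully open, 1 is shut, values between are in proportion. A call has 1 to 20 rows; each row is the pose to reach, as a shift and turn from the pose commanded when the call began, along the tool's axes at that moment; what a row does not reach only later rows make up. A row lasts 1/8 s, in which the tool goes at most 62.5 mm and 10.7 degrees, less where a joint would pass 70% of its speed; a pose out of reach is approached as far as the arm can. A call with a gripper value outside its range is refused whole. The fingers move at their own pace and stop on an object; "force" is the grip in N (left out, the last holds). Time passes only in rows, so rows that repeat a pose let the fingers close. It gives the time, the measured TCP pose, the force and the opening at its end, in the units of the state.
- arm.read_state(): the state, without advancing time (a new reading comes with each control period).
- arm.camera(name): name is "scene" or "top" or "wrist"; returns a dict with "img" (400x640x3 uint8, red, green, blue), "vertical_fov" (degrees; the focal length in pixels is half the picture's height over the tangent of half this angle, whatever the lens; pixels are square), "cx", "cy" (the principal point, pixels), "D" ([k1, k2, p1, p2, k3] as OpenCV has them; the pictures are not rectified), "camera_from_world" (4x4, takes a point from world to camera coordinates). Camera axes: x right, y down, z forward; pixel columns grow to the right and rows downward; lengths in m; the calibration is good to about 2 mm. A picture is of the moment at which its call begins. There is no depth.
- arm.job_done(): hands the job in, once; it reports no verdict.
Trained networks look in a picture, given as the dict that the camera call returned (one of the last four; its "shot" number tells which), for a name from the list of things; names that differ only in an ending like _2 or _b are one class to them, and where a whole thing is asked for, a point or a joint stands for the part that bears it (a point fixed in the world has none). Each returns a list of dicts, best first, with "p" (0 to 1); they miss things now and then, are a little off and sometimes report something else, mostly with a low value. They report only what shows in the picture. A call takes as long as a camera call.
- arm.silhouettes(query, picture): "pixels" (400x640 bool, what is visible of it) and "box" ([left, top, right, bottom] in pixels, round what is visible of it).
The state is a dict: "t": time; "joint_positions": joint angles; "joint_vel": joint speeds; "tau": joint torques, N m; "tool_pos": TCP position; "tcp_rot": TCP orientation; "wrist_force": force on the tool from outside, world axes, zero at the start; "moment": the same for the moment, N m; "finger_gap": finger opening in m.
Only numpy, scipy, OpenCV 4.12 (cv2) and the standard library are available. Lean on these libraries where they do the work, as an engineer would, in place of code of your own. Each camera call takes 0.05 s, during which the arm holds its last target.

## Working session

There is one attempt and no reset: what is moved stays moved. The work goes in short steps, Python scripts to look and compute and a tool call to move; the robot and the scene stay as the last step left them, time stands still between calls to the robot, and variables do not carry over. Pictures are saved under pics/ and viewed, and the job is handed in when it is done.

Besides the shell and the picture viewer there is one more tool, called in YAML: its name, and indented under it one key for each argument. play_rows: Moves the arm, as the interface text tells. Its arguments: {"type":"object","properties":{"steps":{"type":"array"},"force":{"type":"number"}},"required":["steps"]}

```bash
mkdir -p pics; python3 - <<'E'
from cell import arm
import cv2
s=arm.read_state(); print(s, arm.hold_point_z)
for n in ["scene","top","wrist"]:
    c=arm.camera(n); cv2.imwrite(f"pics/a_{n}.png",c["img"][:,:,::-1])
    print(n,c["vertical_fov"],c["cx"],c["cy"],c["D"],c["camera_from_world"].tolist() if hasattr(c["camera_from_world"],'tolist') else c["camera_from_world"])
    for q in ["knob_grip","mark","lock_grip","other_nose"]:
        print(q,[(round(d["p"],2),list(map(int,d["box"])),int(d["pixels"].sum())) for d in arm.silhouettes(q,c)])
E
```

```text
{'t': 0.0, 'joint_positions': array([-0.85379642,  0.50188062, -0.42681278,  1.5514349 ,  0.22083984,
        1.13830589, -0.21031301]), 'joint_vel': array([-0.00027534, -0.00068797, -0.00037262, -0.00049963,  0.00019772,
       -0.00064814, -0.00062363]), 'tau': array([ 1.01726891e-03, -5.66606462e+01, -5.81613734e+00, -2.79117197e+01,
       -6.85465755e-02,  3.07410699e-02,  1.84580081e-04]), 'tool_pos': array([0.28468247, 0.58356624, 0.22566601]), 'tcp_rot': array([ 0.68881515,  0.15837248,  0.68916112, -0.15971472]), 'wrist_force': array([ 0.86824372,  0.10691913, -0.39259999]), 'moment': array([0.04706032, 0.02201961, 0.05563667]), 'finger_gap': 0.09148856113138662} 0.0188
scene 56.75056714442044 317.8397476381636 197.66845765670973 [0.00729469 0.         0.         0.         0.        ] [[-0.5502860818578773, 0.834618765856152, 0.024428339981645973, 0.31421300983996736], [0.4156776005390648, 0.29920582666076, -0.8588876560425913, -0.12973380103315219], [-0.7241528571535094, -0.4624796092510509, -0.5115811279781577, 1.2656261721494937], [0.0, 0.0, 0.0, 1.0]]
knob_grip [(0.97, 
[... 540 characters left out ...]
28, -0.9961246666441324, 0.8384604836700061], [0.0, 0.0, 0.0, 1.0]]
knob_grip [(0.83, [202, 178, 228, 206], 632)]
mark [(0.75, [194, 173, 236, 213], 1289)]
lock_grip [(0.82, [182, 208, 219, 262], 1038)]
other_nose [(0.94, [424, 176, 456, 203], 659)]
wrist 65.58626978176969 322.9266229476319 204.32186945817963 [-0.04225604  0.          0.          0.          0.        ] [[0.4397302733205427, 0.8981296674989304, 0.0006221605129062162, -0.6497368151456732], [0.865012172238959, -0.4237019030231932, 0.26875758454965437, -0.03205852828800075], [0.24164277064270073, -0.11764266969423794, -0.9632076482583254, 0.3886868593515328], [0.0, 0.0, 0.0, 1.0]]
knob_grip []
mark []
lock_grip []
other_nose []
```

```bash
python3 - <<'E'
import cv2
a=cv2.imread("pics/a_top.png"); b=cv2.imread("pics/a_scene.png")
cv2.imwrite("pics/b1.png",cv2.resize(a[150:290,140:300],None,fx=4.2,fy=4.2,interpolation=cv2.INTER_CUBIC))
cv2.imwrite("pics/b2.png",cv2.resize(b[190:310,360:500],None,fx=5,fy=5,interpolation=cv2.INTER_CUBIC)[:600])
E
```

```text
(no output)
```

View pics/a_top.png

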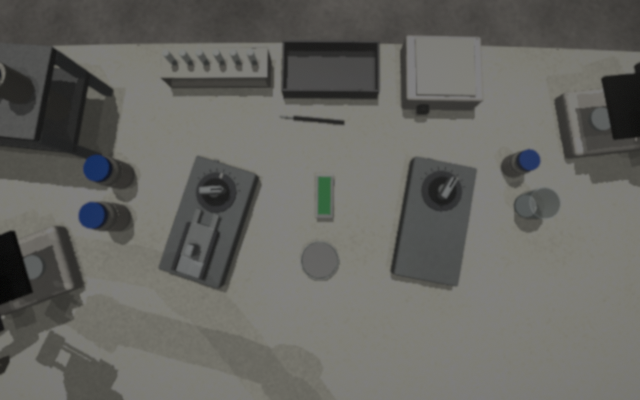

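View pics/a_scene.png

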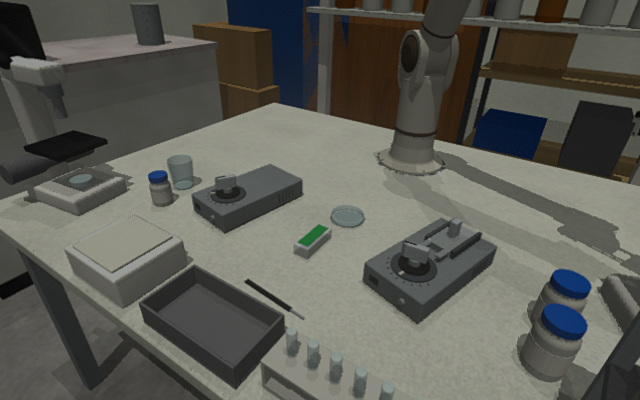

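```bash
ls pics
```

```text
a_scene.png
a_top.png
a_wrist.png
b1.png
b2.png
```

View pics/b1.png

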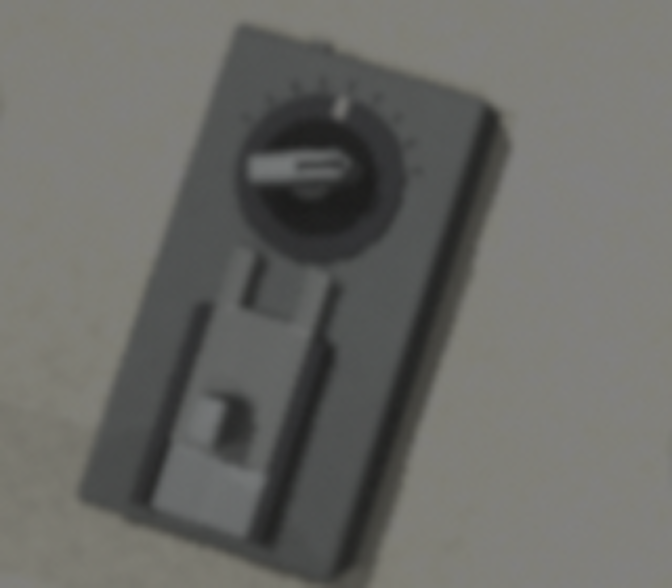

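View pics/b2.png

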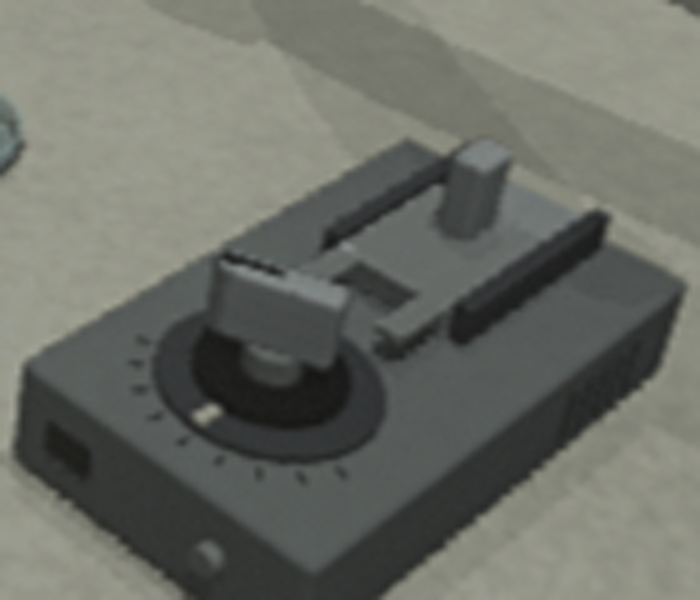

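```bash
cat > h.py <<'E'
import numpy as np, cv2
from scipy.spatial.transform import Rotation as R
def K(c):
    f=200/np.tan(np.radians(c["vertical_fov"])/2)
    return np.array([[f,0,c["cx"]],[0,f,c["cy"]],[0,0,1.]])
def back(c,uv,z):
    T=np.array(c["camera_from_world"]);Rm=T[:3,:3];o=-Rm.T@T[:3,3]
    p=cv2.undistortPoints(np.array(uv,float).reshape(-1,1,2),K(c),np.array(c["D"])).reshape(-1,2)
    d=np.c_[p,np.ones(len(p))]@Rm
    return o+d*((z-o[2])/d[:,2])[:,None]
def proj(c,P):
    T=np.array(c["camera_from_world"])
    return cv2.projectPoints(np.array(P,float).reshape(-1,1,3),cv2.Rodrigues(T[:3,:3])[0],T[:3,3],K(c),np.array(c["D"]))[0].reshape(-1,2)
def rot(s):
    w,x,y,z=s["tcp_rot"]; return R.from_quat([x,y,z,w])
def goal(s,grasp,jawyaw,hp,jaw_hint=None):
    """shift(cm) & rotvec(deg) in tool frame to have grasp pt at `grasp`, tool down, jaw axis yaw (mod pi)"""
    R0=rot(s); y0=R0.as_matrix()[:,1]
    best=None
    for k in (0,np.pi):
        y=np.array([np.cos(jawyaw+k),np.sin(jawyaw+k),0]);x=np.array([0,0,-1.])
        M=np.c_[x,y,np.cross(x,y)]
        rv=(R0.inv()*R.from_matrix(M)).as_rotvec(degrees=True)
        tcp=np.array(grasp)+np.array([0,0,-hp])
        sh=R0.inv().apply(tcp-s["tool_pos"])*100
        print("goal k",k,"shift cm",sh.round(2),"rot deg",rv.round(2))
E
python3 - <<'E'
from cell import arm
from h import *
c=arm.camera("top"); s=arm.read_state()
print("tool axes\n",rot(s).as_matrix().round(3))
ring=back(c,[(216.4,192.9)],.061)[0]; mk=back(c,[(221.4,175.5)],.061)[0]
nt=back(c,[(225,188.8)],.107)[0]; bk=back(c,[(199,190)],.107)[0]; lk=back(c,[(189.5,250)],.110)[0]
print(ring,mk,nt,bk,lk)
print(np.linalg.norm(mk-ring),np.linalg.norm(nt-bk),np.linalg.norm((lk-ring)[:2]))
a=lambda v:np.degrees(np.arctan2(v[1],v[0]))
print("mark",a(mk-ring),"nose",a(nt-bk),"lock->knob",a(ring-lk))
sc=arm.camera("scene")
for uv,z in [((415,263),.061),((401,273),.061),((455,221),.110)]:print(back(sc,[uv],z))
E
```

```text
tool axes
 [[ 0.     0.438  0.899]
 [ 0.     0.899 -0.438]
 [-1.     0.    -0.   ]]
[0.57695489 0.22374446 0.061     ] [0.6147473  0.21425361 0.061     ] [0.58065714 0.1936262  0.107     ] [0.57766119 0.24687581 0.107     ] [0.45643687 0.26060918 0.11      ]
0.038965919587955714 0.053333821182144595 0.1260301547268781
mark -14.097215604921699 nose -86.7797988851866 lock->knob -17.008112880764255
[[0.5773578  0.22602839 0.061     ]]
[[0.61938094 0.21474461 0.061     ]]
[[0.46564628 0.26057714 0.11      ]]
```

```bash
python3 - <<'E'
from cell import arm
from h import *
c=arm.camera("wrist"); s=arm.read_state()
T=np.array(c["camera_from_world"]);o=-T[:3,:3].T@T[:3,3]
Rt=rot(s)
print("cam in tool cm",Rt.inv().apply(o-s["tool_pos"])*100, "fwd in tool",Rt.inv().apply(T[2,:3]))
# pose: jaw yaw 3 deg, TCP above the knob shifted so camera sees the knob
for yaw in (3,76):
  goal(s,[.577,.224,.23+arm.hold_point_z],np.radians(yaw),arm.hold_point_z)
E
```

```text
cam in tool cm [-15.67260691  -0.03734227  -7.2539451 ] fwd in tool [9.63190844e-01 2.33670273e-04 2.68818420e-01]
goal k 0 shift cm [ -0.33 -19.58  42.05] rot deg [61. -0. -0.]
goal k 3.141592653589793 shift cm [ -0.33 -19.58  42.05] rot deg [-119.    0.   -0.]
goal k 0 shift cm [ -0.33 -19.58  42.05] rot deg [-12.  -0.  -0.]
goal k 3.141592653589793 shift cm [ -0.33 -19.58  42.05] rot deg [168.  -0.   0.]
```

play_rows:
  steps:
    - {"x": -0.3, "y": -2.4, "z": 5.2, "wx": 8, "claw": -1}
    - {"x": -0.3, "y": -4.8, "z": 10.4, "wx": 16, "claw": -1}
    - {"x": -0.3, "y": -7.2, "z": 15.6, "wx": 24, "claw": -1}
    - {"x": -0.3, "y": -9.6, "z": 20.8, "wx": 32, "claw": -1}
    - {"x": -0.3, "y": -12, "z": 26, "wx": 40, "claw": -1}
    - {"x": -0.3, "y": -14.4, "z": 31.2, "wx": 48, "claw": -1}
    - {"x": -0.3, "y": -16.8, "z": 36.4, "wx": 55, "claw": -1}
    - {"x": -0.3, "y": -19.6, "z": 42, "wx": 61, "claw": -1}
    - {"x": -0.3, "y": -19.6, "z": 42, "wx": 61, "claw": -1}
    - {"x": -0.3, "y": -19.6, "z": 42, "wx": 61, "claw": -1}
    - {"x": -0.3, "y": -19.6, "z": 42, "wx": 61, "claw": -1}

```text
$.steps[0]: bad value
```

```bash
python3 - <<'E'
from cell import arm
from h import *
s=arm.read_state();print(s["t"],s["tool_pos"],s["joint_positions"].round(2),rot(s).as_matrix().round(3).tolist())
c=arm.camera("wrist"); cv2.imwrite("pics/c1.png",c["img"][:,:,::-1])
for q in ["knob_grip","mark","lock_grip"]:
    print(q,[(round(d["p"],2),list(map(int,d["box"])),int(d["pixels"].sum())) for d in arm.silhouettes(q,c)])
E
```

```text
0.9 [0.28488289 0.58425723 0.22673985] [-0.85  0.5  -0.43  1.55  0.22  1.14 -0.21] [[-0.0, 0.438, 0.899], [0.0, 0.899, -0.438], [-1.0, 0.0, -0.0]]
knob_grip []
mark []
lock_grip []
```

View pics/c1.png

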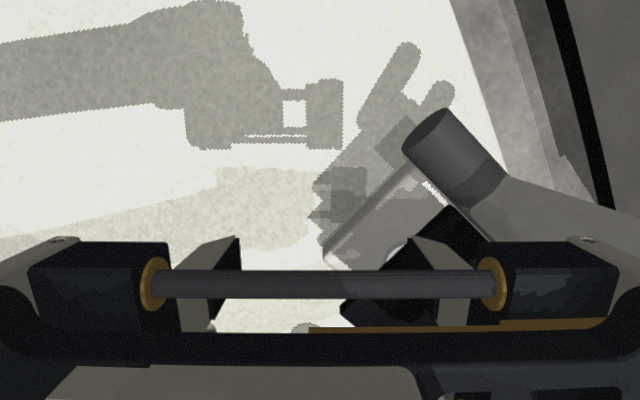

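play_rows:
  steps:
    - {"x": -4, "y": 0, "z": 0, "wx": 0, "wy": 0, "wz": 0, "claw": -1}
    - {"x": -5, "y": -2.4, "z": 5.2, "wx": 8, "wy": 0, "wz": 0, "claw": -1}
    - {"x": -5, "y": -4.8, "z": 10.4, "wx": 16, "wy": 0, "wz": 0, "claw": -1}
    - {"x": -5, "y": -7.2, "z": 15.6, "wx": 24, "wy": 0, "wz": 0, "claw": -1}
    - {"x": -4, "y": -9.6, "z": 20.8, "wx": 32, "wy": 0, "wz": 0, "claw": -1}
    - {"x": -3, "y": -12, "z": 26, "wx": 40, "wy": 0, "wz": 0, "claw": -1}
    - {"x": -2, "y": -14.4, "z": 31.2, "wx": 48, "wy": 0, "wz": 0, "claw": -1}
    - {"x": -1, "y": -16.8, "z": 36.4, "wx": 55, "wy": 0, "wz": 0, "claw": -1}
    - {"x": -0.3, "y": -19.6, "z": 42, "wx": 61, "wy": 0, "wz": 0, "claw": -1}
    - {"x": -0.3, "y": -19.6, "z": 42, "wx": 61, "wy": 0, "wz": 0, "claw": -1}
    - {"x": -0.3, "y": -19.6, "z": 42, "wx": 61, "wy": 0, "wz": 0, "claw": -1}
    - {"x": -0.3, "y": -19.6, "z": 42, "wx": 61, "wy": 0, "wz": 0, "claw": -1}

```text
t: 2.6
tool_pos: [0.5755, 0.2261, 0.23]
tcp_rot: [0.513, 0.486, 0.514, -0.486]
wrist_force: [-0.6, 0.2, -0.2]
finger_gap: 0.0919
```

```bash
python3 - <<'E'
from cell import arm
from h import *
s=arm.read_state();print(s["t"],s["tool_pos"],s["joint_positions"].round(2),rot(s).as_matrix().round(3).tolist())
c=arm.camera("wrist"); cv2.imwrite("pics/c2.png",c["img"][:,:,::-1])
for q in ["knob_grip","mark","lock_grip"]:
    print(q,[(round(d["p"],2),list(map(int,d["box"])),int(d["pixels"].sum())) for d in arm.silhouettes(q,c)])
E
```

```text
2.6 [0.57550548 0.22613843 0.22996036] [-0.35  0.41 -0.09  1.64  0.04  1.09 -0.39] [[-0.0, 0.998, 0.056], [0.001, 0.056, -0.998], [-1.0, -0.0, -0.001]]
knob_grip [(0.97, [298, 164, 353, 228], 2512)]
mark [(0.83, [289, 145, 366, 224], 4953)]
lock_grip [(0.58, [182, 116, 293, 201], 4601), (0.28, [289, 144, 367, 226], 4988)]
```

View pics/c2.png

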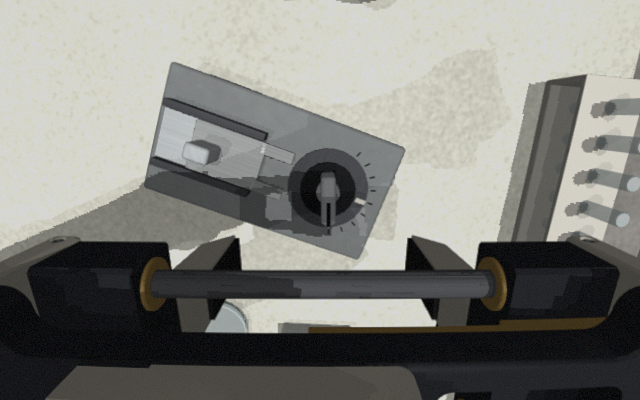

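```bash
cat > crop.py <<'E'
import cv2,sys
n,o,l,t,w,h,f=sys.argv[1],sys.argv[2],*map(float,sys.argv[3:])
a=cv2.imread(n);l,t,w,h=map(int,(l,t,w,h));cv2.imwrite(o,cv2.resize(a[t:t+h,l:l+w],None,fx=f,fy=f,interpolation=cv2.INTER_CUBIC))
E
python3 crop.py pics/c2.png pics/c2b.png 280 130 100 100 6; python3 crop.py pics/c2.png pics/c2c.png 140 90 160 120 5
```

```text
(no output)
```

View pics/c2b.png

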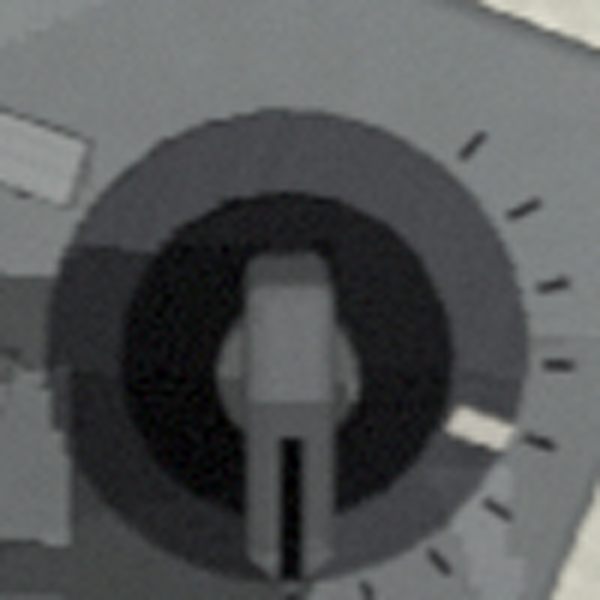

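View pics/c2c.png

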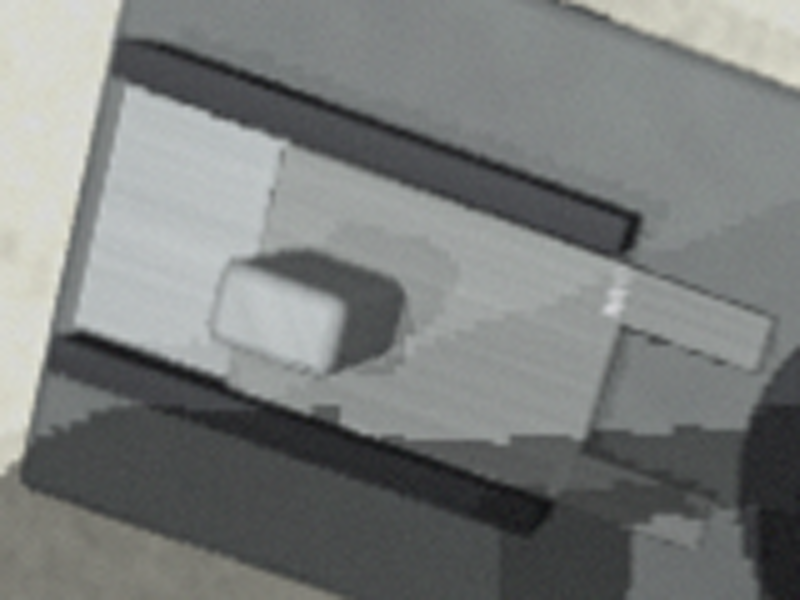

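```bash
python3 - <<'E'
from cell import arm
from h import *
c=arm.camera("wrist"); s=arm.read_state()
q=lambda x,y,f,l,t:((x+.5)/f-.5+l,(y+.5)/f-.5+t)
B=lambda x,y,z:back(c,[q(x,y,6,280,130)],z)[0]
# ring fit: edge points
E=[(48,340),(528,346),(288,108),(120,175),(455,178),(120,517),(190,562)]
P=np.array([B(x,y,.061)[:2] for x,y in E])
A=np.c_[2*P,np.ones(len(P))];sol=np.linalg.lstsq(A,(P**2).sum(1),rcond=None)[0]
ctr=sol[:2];r=np.sqrt(sol[2]+ctr@ctr);print("ring",ctr,r,np.linalg.norm(P-ctr,axis=1)-r)
mk=B(480,427,.061)[:2]
tip=B(291,578,.107)[:2];b=B(289,283,.107)[:2]; l1=B(291,440,.107)[:2]
print("mark",mk,np.linalg.norm(mk-ctr),"tip",tip,"back",b,l1,np.linalg.norm(tip-b))
a=lambda v:np.degrees(np.arctan2(v[1],v[0]))
print("mark ang",a(mk-ctr),"nose",a(tip-b),a(tip-l1),a(tip-ctr))
t=[back(c,[q(x,y,5,140,90)],.110)[0][:2] for x,y in [(237,258),(350,292),(330,376),(212,325)]]
lk=np.mean(t,0);print("lock",np.array(t),lk,np.linalg.norm(ctr-lk),a(ctr-lk), a(t[1]-t[0]),a(t[2]-t[3]))
# other directions: plate edges rail
e=[back(c,[q(x,y,5,140,90)],.072)[0][:2] for x,y in [(150,42),(640,215),(75,335),(548,505)]]
print("rails",a(e[1]-e[0]),a(e[3]-e[2]))
E
```

```text
ring [0.58040802 0.22464202] 0.04315608932419455 [-3.78806179e-04  1.20525795e-05  2.95481010e-04  1.16218381e-04
 -2.64998351e-04  1.30183859e-04  8.59409479e-05]
mark [0.61609686 0.21287519] 0.037578601623549236 tip [0.58189963 0.19842804] back [0.57886697 0.24584435] [0.58059208 0.22113443] 0.0475131865212414
mark ang -18.247695970184292 nose -86.3404510114294 -86.70425862048924 -86.74329778549588
lock [[0.45274846 0.27182938]
 [0.47271545 0.26679753]
 [0.46847746 0.25161121]
 [0.44752284 0.25976738]] [0.46036605 0.26250138] 0.12587058707450785 -17.504459688026724 -14.144489647790392 -21.267478280397032
rails -16.586091903689518 -17.56012574334325
```

```bash
python3 - <<'E'
from cell import arm
from h import *
s=arm.read_state()
goal(s,[.5800,.2248,.096],np.radians(3.5),arm.hold_point_z)
E
```

```text
goal k 0 shift cm [15.27  0.39  0.04] rot deg [-0.4  -0.02 -0.01]
goal k 3.141592653589793 shift cm [15.27  0.39  0.04] rot deg [ 1.796e+02 -2.000e-02  3.000e-02]
```

play_rows:
  steps:
    - {"x": 5, "y": 0.4, "z": 0, "wx": -0.4, "wy": 0, "wz": 0, "claw": -1}
    - {"x": 9, "y": 0.4, "z": 0, "wx": -0.4, "wy": 0, "wz": 0, "claw": -1}
    - {"x": 11.5, "y": 0.4, "z": 0, "wx": -0.4, "wy": 0, "wz": 0, "claw": -1}
    - {"x": 11.5, "y": 0.4, "z": 0, "wx": -0.4, "wy": 0, "wz": 0, "claw": -1}
    - {"x": 11.5, "y": 0.4, "z": 0, "wx": -0.4, "wy": 0, "wz": 0, "claw": -1}

```text
t: 3.48
tool_pos: [0.5812, 0.2247, 0.1159]
tcp_rot: [0.515, 0.485, 0.514, -0.484]
wrist_force: [0.1, 1.0, 1.2]
finger_gap: 0.0917
```

```bash
python3 - <<'E'
from cell import arm
from h import *
c=arm.camera("wrist"); s=arm.read_state(); print(s["t"],s["tool_pos"],s["wrist_force"])
cv2.imwrite("pics/d1.png",c["img"][:,:,::-1])
goal(s,[.5800,.2248,.096],np.radians(3.5),arm.hold_point_z)
E
```

```text
3.525 [0.58159338 0.22482854 0.1163936 ] [ 0.33621121 -0.22989309  0.09868401]
goal k 0 shift cm [ 3.92 -0.17 -0.  ] rot deg [-0.09 -0.06 -0.14]
goal k 3.141592653589793 shift cm [ 3.92 -0.17 -0.  ] rot deg [ 1.7991e+02 -2.3000e-01  9.0000e-02]
```

View pics/d1.png

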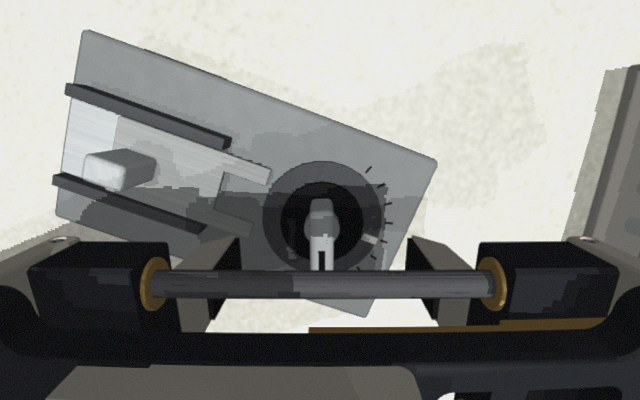

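play_rows:
  steps:
    - {"x": 2, "y": -0.1, "z": 0, "wx": 0, "wy": 0, "wz": 0, "claw": -1}
    - {"x": 3.9, "y": -0.1, "z": 0, "wx": 0, "wy": 0, "wz": 0, "claw": -1}
    - {"x": 3.9, "y": -0.1, "z": 0, "wx": 0, "wy": 0, "wz": 0, "claw": -1}
    - {"x": 3.9, "y": -0.1, "z": 0, "wx": 0, "wy": 0, "wz": 0, "claw": 1}
    - {"x": 3.9, "y": -0.1, "z": 0, "wx": 0, "wy": 0, "wz": 0, "claw": 1}
    - {"x": 3.9, "y": -0.1, "z": 0, "wx": 0, "wy": 0, "wz": 0, "claw": 1}
    - {"x": 3.9, "y": -0.1, "z": 0, "wx": 0, "wy": 0, "wz": 0, "claw": 1}
    - {"x": 3.9, "y": -0.1, "z": 0, "wx": 0, "wy": 0, "wz": 0, "claw": 1}
    - {"x": 3.9, "y": -0.1, "z": 0, "wx": 0, "wy": 0, "wz": 0, "claw": 1}
  force: 15

```text
t: 4.65
tool_pos: [0.5795, 0.2241, 0.0757]
tcp_rot: [0.515, 0.485, 0.515, -0.485]
wrist_force: [-0.6, 1.0, -0.5]
finger_gap: 0.0366
```

```bash
python3 - <<'E'
from cell import arm
from h import *
c=arm.camera("wrist"); s=arm.read_state(); print(s["t"],s["tool_pos"],s["wrist_force"],s["moment"],s["finger_gap"],s["joint_positions"])
cv2.imwrite("pics/d2.png",c["img"][:,:,::-1])
M=rot(s).as_matrix();print("jaw yaw",np.degrees(np.arctan2(M[1,1],M[0,1])))
E
```

```text
4.7 [0.57944149 0.22410338 0.07568602] [-0.00436963 -1.19005158 -0.38244208] [-0.08785303  0.07828899  0.04583125] 0.032505632839236305 [-0.35333164  0.59323618 -0.07893755  1.74456593  0.06106707  0.80627502
 -0.40175312]
jaw yaw 3.4018335226972973
```

View pics/d2.png

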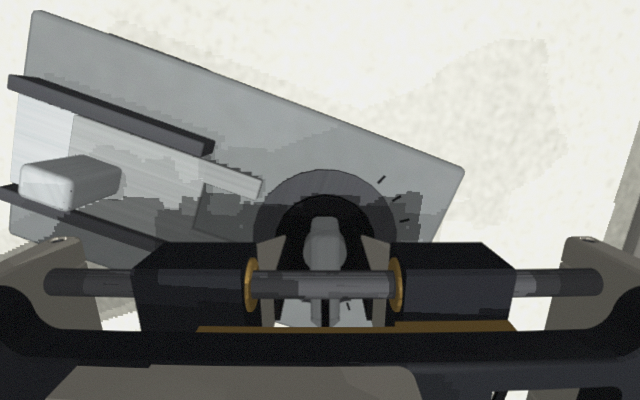

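Still closing; continue 3 rows, then read.

play_rows:
  steps:
    - {"x": 0, "y": 0, "z": 0, "wx": 0, "wy": 0, "wz": 0, "claw": 1}
    - {"x": 0, "y": 0, "z": 0, "wx": 0, "wy": 0, "wz": 0, "claw": 1}
    - {"x": 0, "y": 0, "z": 0, "wx": 0, "wy": 0, "wz": 0, "claw": 1}
    - {"x": 0, "y": 0, "z": 0, "wx": 0, "wy": 0, "wz": 0, "claw": 1}

```text
t: 5.2
tool_pos: [0.5803, 0.2243, 0.0763]
tcp_rot: [0.515, 0.485, 0.514, -0.484]
wrist_force: [2.1, -0.4, 4.4]
finger_gap: 0.0137
```

```bash
python3 - <<'E'
from cell import arm
from h import *
s=arm.read_state(); print(s["t"],s["tool_pos"],s["wrist_force"],s["moment"],s["finger_gap"],s["joint_positions"][-1])
E
```

```text
5.2 [0.58029623 0.2243058  0.07631394] [ 2.09992514 -0.44322535  4.36399458] [-0.07045967 -0.3361534   0.01697216] 0.01371273564232254 -0.401720365289037
```

play_rows:
  steps:
    - {"x": 0, "y": 0, "z": 0, "wx": -8, "wy": 0, "wz": 0, "claw": 1}
    - {"x": 0, "y": 0, "z": 0, "wx": -16, "wy": 0, "wz": 0, "claw": 1}
    - {"x": 0, "y": 0, "z": 0, "wx": -24, "wy": 0, "wz": 0, "claw": 1}
    - {"x": 0, "y": 0, "z": 0, "wx": -32, "wy": 0, "wz": 0, "claw": 1}
    - {"x": 0, "y": 0, "z": 0, "wx": -40, "wy": 0, "wz": 0, "claw": 1}
    - {"x": 0, "y": 0, "z": 0, "wx": -48, "wy": 0, "wz": 0, "claw": 1}
    - {"x": 0, "y": 0, "z": 0, "wx": -56, "wy": 0, "wz": 0, "claw": 1}
    - {"x": 0, "y": 0, "z": 0, "wx": -63, "wy": 0, "wz": 0, "claw": 1}
    - {"x": 0, "y": 0, "z": 0, "wx": -67, "wy": 0, "wz": 0, "claw": 1}
    - {"x": 0, "y": 0, "z": 0, "wx": -68, "wy": 0, "wz": 0, "claw": 1}
    - {"x": 0, "y": 0, "z": 0, "wx": -68, "wy": 0, "wz": 0, "claw": 1}
    - {"x": 0, "y": 0, "z": 0, "wx": -68, "wy": 0, "wz": 0, "claw": 1}

```text
t: 6.7
tool_pos: [0.5805, 0.2245, 0.0764]
tcp_rot: [0.698, 0.115, 0.697, -0.114]
wrist_force: [2.7, 1.5, 5.3]
finger_gap: 0.0139
```

```bash
python3 - <<'E'
from cell import arm
from h import *
s=arm.read_state(); print(s["t"],s["tool_pos"],s["wrist_force"],s["moment"],s["finger_gap"],s["joint_positions"][-1])
M=rot(s).as_matrix();print("jaw yaw",np.degrees(np.arctan2(M[1,1],M[0,1])))
c=arm.camera("wrist");cv2.imwrite("pics/e1.png",c["img"][:,:,::-1])
c=arm.camera("scene");cv2.imwrite("pics/e2.png",c["img"][:,:,::-1])
E
python3 crop.py pics/e2.png pics/e2b.png 360 190 140 120 5
```

```text
6.7 [0.58054108 0.22445658 0.0763555 ] [2.70853708 1.5000678  5.27601657] [ 0.08569132 -0.65879782  0.06685654] 0.013906966055814474 0.6086121310713517
jaw yaw 71.33626592502249
```

View pics/e1.png

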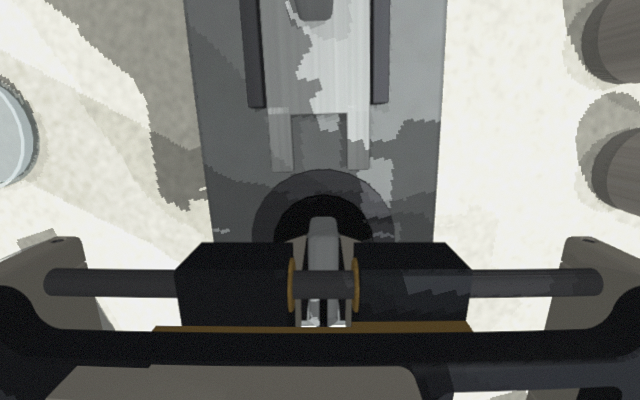

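View pics/e2b.png

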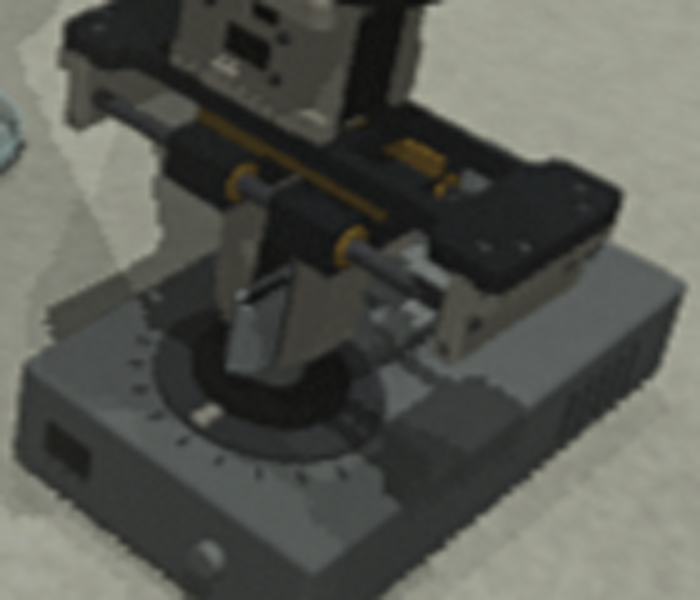

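play_rows:
  steps:
    - {"x": 0, "y": 0, "z": 0, "wx": -68, "wy": 0, "wz": 0, "claw": -1}

```text
t: 6.92
tool_pos: [0.5797, 0.2244, 0.0762]
tcp_rot: [0.706, 0.047, 0.705, -0.047]
wrist_force: [-0.1, -0.5, 5.1]
finger_gap: 0.0201
```

```bash
python3 - <<'E'
from cell import arm
from h import *
s=arm.read_state(); print(s["t"],s["tool_pos"],s["finger_gap"],s["wrist_force"])
M=rot(s).as_matrix();print("jaw yaw",np.degrees(np.arctan2(M[1,1],M[0,1])))
E
```

```text
6.925 [0.57966371 0.2243833  0.07623412] 0.020084946333275608 [-0.07943226 -0.53168344  5.0976565 ]
jaw yaw 82.32697434234447
```

My slip: that row repeated the -68° turn relative to the new call, so the tool turned about another 10.7° while opening. I'll open fully, rise and see where the knob stands.

play_rows:
  steps:
    - {"x": 0, "y": 0, "z": 0, "wx": 0, "wy": 0, "wz": 0, "claw": -1}
    - {"x": 0, "y": 0, "z": 0, "wx": 0, "wy": 0, "wz": 0, "claw": -1}
    - {"x": 0, "y": 0, "z": 0, "wx": 0, "wy": 0, "wz": 0, "claw": -1}
    - {"x": -3, "y": 0, "z": 0, "wx": 0, "wy": 0, "wz": 0, "claw": -1}
    - {"x": -7, "y": 0, "z": 0, "wx": 0, "wy": 0, "wz": 0, "claw": -1}
    - {"x": -12, "y": 0, "z": 0, "wx": 0, "wy": 0, "wz": 0, "claw": -1}
    - {"x": -15, "y": 0, "z": 0, "wx": 0, "wy": 0, "wz": 0, "claw": -1}
    - {"x": -15, "y": 0, "z": 0, "wx": 0, "wy": 0, "wz": 0, "claw": -1}
    - {"x": -15, "y": 0, "z": 0, "wx": 0, "wy": 0, "wz": 0, "claw": -1}

```text
t: 8.05
tool_pos: [0.5787, 0.2238, 0.2246]
tcp_rot: [0.705, 0.048, 0.706, -0.049]
wrist_force: [0.3, -1.0, -0.8]
finger_gap: 0.0917
```

```bash
python3 - <<'E'
from cell import arm
from h import *
s=arm.read_state(); print(s["t"],s["tool_pos"],s["finger_gap"],s["wrist_force"])
M=rot(s).as_matrix();print("jaw yaw",np.degrees(np.arctan2(M[1,1],M[0,1])))
c=arm.camera("wrist");cv2.imwrite("pics/f1.png",c["img"][:,:,::-1])
E
python3 crop.py pics/f1.png pics/f1b.png 270 140 110 110 5.4
```

```text
8.05 [0.57869963 0.22381856 0.22464076] 0.09165458829553766 [ 0.27801175 -1.03120102 -0.80176042]
jaw yaw 82.13757065614405
```

View pics/f1.png

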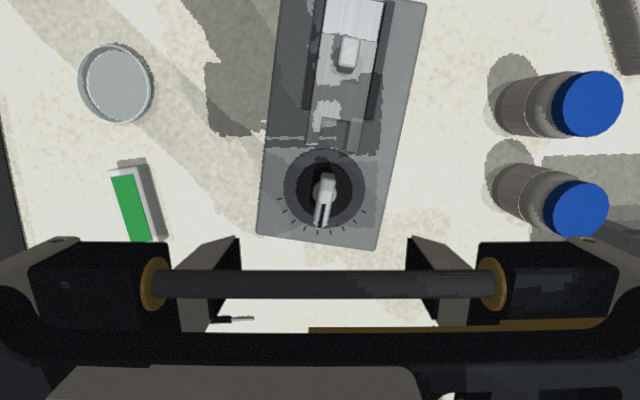

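View pics/f1b.png

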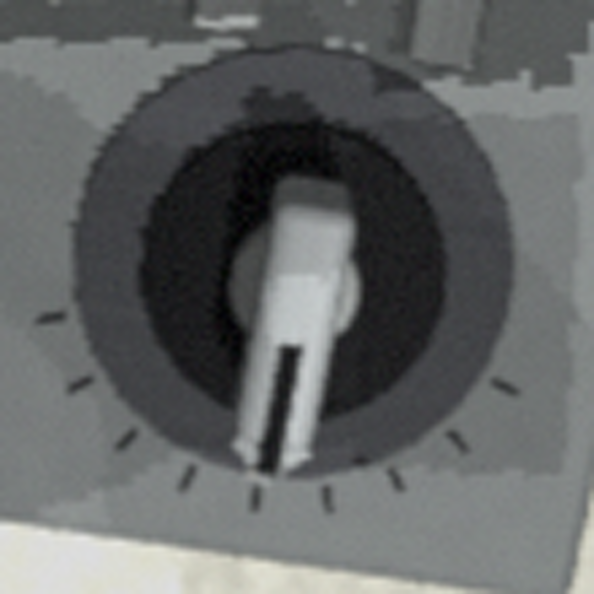

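```bash
cat > st.py <<'E'
E
python3 - <<'E'
from cell import arm
from h import *
c=arm.camera("wrist"); s=arm.read_state()
f=5.4
q=lambda x,y:((x+.5)/f-.5+270,(y+.5)/f-.5+140)
B=lambda x,y,z:back(c,[q(x,y)],z)[0][:2]
E=[(73,260),(513,258),(293,45),(130,115),(450,105),(115,390),(470,375)]
def fit(E):
    P=np.array([B(x,y,.061) for x,y in E])
    A=np.c_[2*P,np.ones(len(P))];sol=np.linalg.lstsq(A,(P**2).sum(1),rcond=None)[0]
    ctr=sol[:2];r=np.sqrt(sol[2]+ctr@ctr);print("ring",ctr,r,(np.linalg.norm(P-ctr,axis=1)-r).round(5));return ctr
ctr=fit(E)
a=lambda v:np.degrees(np.arctan2(v[1],v[0])).round(2)
tick=[(50,318),(81,384),(126,440),(187,479),(256,498),(328,498),(397,480),(457,441),(505,386)]
print("ticks",[(a(B(*t,.060)-ctr)) for t in tick])
P=[B(289,348,.107),B(268,472,.107)]; bk=B(313,207,.107); tip=B(267,474,.107)
print("nose line",a(P[1]-P[0]),"ends",a(tip-bk),np.linalg.norm(tip-bk),"axis est",bk+(tip-bk)*.44,a(tip-ctr))
E
python3 - <<'E'
# ticks in c2: reuse the recorded pose: camera rigid to the tool
import sys; sys.path.insert(0,'.')
from cell import arm
from h import *
c=arm.camera("wrist"); s=arm.read_state()
def T(p,qq):
    M=np.eye(4);w,x,y,z=qq;M[:3,:3]=R.from_quat([x,y,z,w]).as_matrix();M[:3,3]=p;return M
ct=np.array(c["camera_from_world"])@T(s["tool_pos"],s["tcp_rot"])
c2=dict(c);c2["camera_from_world"]=ct@np.linalg.inv(T([.57550548,.22613843,.22996],[.513,.486,.514,-.486]))
q=lambda x,y:((x+.5)/6-.5+280,(y+.5)/6-.5+130)
B=lambda x,y,z:back(c2,[q(x,y)],z)[0][:2]
P=np.array([B(x,y,.061) for x,y in [(48,340),(528,346),(288,108),(120,175),(455,178),(120,517),(190,562)]])
A=np.c_[2*P,np.ones(len(P))];ctr=np.linalg.lstsq(A,(P**2).sum(1),rcond=None)[0][:2]
a=lambda v:np.degrees(np.arctan2(v[1],v[0])).round(2)
print(ctr,"mark",a(B(481,427,.061)-ctr),[a(B(*t,.060)-ctr) for t in [(473,146),(525,209),(553,285),(558,364),(540,442),(497,510),(440,562),(367,592)]])
E
```

```text
ring [0.57759453 0.22405121] 0.04285698490762659 [-0.00016  0.00042 -0.00032 -0.0003   0.00059  0.00061 -0.00086]
ticks [np.float64(-85.04), np.float64(-67.67), np.float64(-50.5), np.float64(-33.32), np.float64(-16.34), np.float64(0.75), np.float64(17.6), np.float64(34.49), np.float64(51.75)]
nose line -17.21 ends -17.37 0.04751991823828746 axis est [0.57811774 0.22404761] -17.05
[0.57990163 0.22604075] mark -18.11 [np.float64(51.77), np.float64(34.73), np.float64(17.57), np.float64(0.53), np.float64(-16.85), np.float64(-34.38), np.float64(-51.28), np.float64(-68.64)]
```

```bash
python3 - <<'E'
from cell import arm
from h import *
c=arm.camera("scene");cv2.imwrite("pics/g2.png",c["img"][:,:,::-1])
E
python3 crop.py pics/g2.png pics/g2b.png 380 230 70 60 10
```

```text
(no output)
```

View pics/g2b.png

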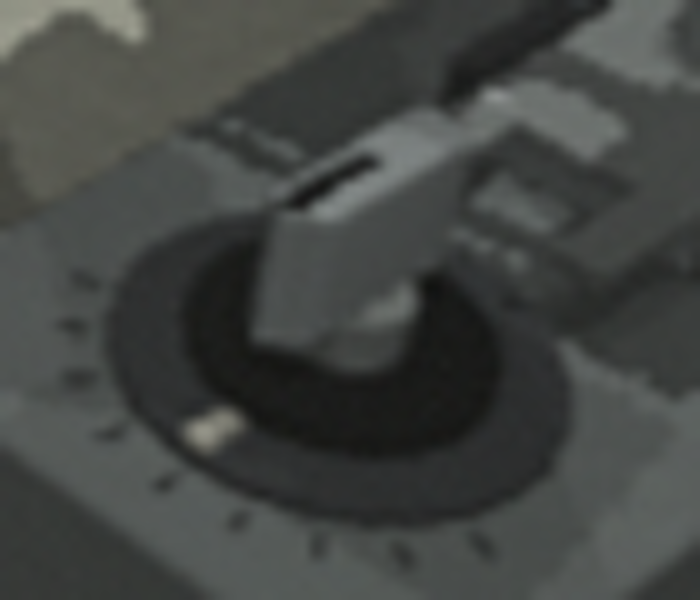

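```bash
python3 - <<'E'
from cell import arm
from h import *
c=arm.camera("scene")
q=lambda x,y:((x+.5)/10-.5+380,(y+.5)/10-.5+230)
B=lambda x,y,z:back(c,[q(x,y)],z)[0][:2]
P=np.array([B(x,y,.061) for x,y in [(107,325),(572,400),(395,523),(170,243),(140,415),(250,495),(520,490)]])
A=np.c_[2*P,np.ones(len(P))];sol=np.linalg.lstsq(A,(P**2).sum(1),rcond=None)[0];ctr=sol[:2];r=np.sqrt(sol[2]+ctr@ctr)
a=lambda v:np.degrees(np.arctan2(v[1],v[0])).round(2)
print(ctr,r,(np.linalg.norm(P-ctr,axis=1)-r).round(4))
mk=B(215,428,.061)
print("mark",a(mk-ctr),np.linalg.norm(mk-ctr))
print("ticks",[a(B(*t,.060)-ctr) for t in [(78,376),(110,431),(165,480),(238,521),(319,545)]])
tip=B(286,208,.107)
print("nose",a(B(289,206,.107)-B(377,160,.107)),a(tip-ctr),np.linalg.norm(tip-ctr), a(B(325,215,.107)-B(468,142,.107)))
E
```

```text
[0.58731263 0.22610526] 0.04309752489995229 [ 0.      0.0003 -0.0001 -0.0001 -0.0001  0.0004 -0.0004]
mark -21.52 0.03262635357906668
ticks [np.float64(-52.08), np.float64(-34.23), np.float64(-16.84), np.float64(0.8), np.float64(17.6)]
nose -20.56 -25.92 0.021785065397615336 -21.32
```

play_rows:
  steps:
    - {"x": 0, "y": 0, "z": 4, "wx": 5, "wy": 0, "wz": 0, "claw": -1}
    - {"x": 0, "y": -0.8, "z": 8, "wx": 10, "wy": 0, "wz": 0, "claw": -1}
    - {"x": 0, "y": -1.8, "z": 11, "wx": 10, "wy": 0, "wz": 0, "claw": -1}
    - {"x": 0, "y": -1.8, "z": 11, "wx": 10, "wy": 0, "wz": 0, "claw": -1}
    - {"x": 0, "y": -1.8, "z": 11, "wx": 10, "wy": 0, "wz": 0, "claw": -1}

```text
t: 8.93
tool_pos: [0.685, 0.1919, 0.2249]
tcp_rot: [0.698, 0.11, 0.699, -0.109]
wrist_force: [-0.8, -0.3, 0.4]
finger_gap: 0.0919
```

```bash
python3 - <<'E'
from cell import arm
from h import *
s=arm.read_state(); print(s["t"],s["tool_pos"],s["finger_gap"],s["wrist_force"])
M=rot(s).as_matrix();print("jaw yaw",np.degrees(np.arctan2(M[1,1],M[0,1])))
c=arm.camera("wrist");cv2.imwrite("pics/h1.png",c["img"][:,:,::-1])
p=proj(c,[[.579,.2245,.061]])[0];print(p)
l,t=p.astype(int)-50; print(l,t)
a=c["img"][max(t,0):t+100,l:l+100,::-1]
cv2.imwrite("pics/h1b.png",cv2.resize(a,None,fx=6,fy=6,interpolation=cv2.INTER_CUBIC))
E
```

```text
8.925 [0.68497255 0.1919494  0.22485467] 0.09191921300458515 [-0.82108678 -0.29995333  0.35218664]
jaw yaw 72.17965004723354
[321.49246184  77.74453918]
271 27
```

View pics/h1b.png

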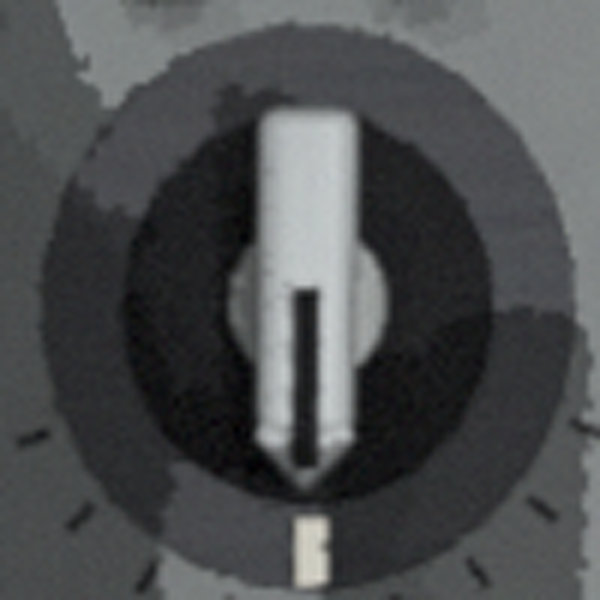

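```bash
python3 - <<'E'
from cell import arm
from h import *
c=arm.camera("wrist")
q=lambda x,y:((x+.5)/6-.5+271,(y+.5)/6-.5+27)
B=lambda x,y,z:back(c,[q(x,y)],z)[0][:2]
P=np.array([B(x,y,.061) for x,y in [(42,300),(577,310),(308,23),(85,160),(530,165),(60,400),(550,420),(200,570),(420,565)]])
A=np.c_[2*P,np.ones(len(P))];sol=np.linalg.lstsq(A,(P**2).sum(1),rcond=None)[0];ctr=sol[:2];r=np.sqrt(sol[2]+ctr@ctr)
a=lambda v:np.degrees(np.arctan2(v[1],v[0])).round(2)
print(ctr,r,(np.linalg.norm(P-ctr,axis=1)-r).round(4))
m1=B(312,518,.061);m2=B(312,587,.061);mk=(m1+m2)/2
print("mark",a(mk-ctr),np.linalg.norm(mk-ctr),"own dir",a(m2-m1))
tip=B(305,489,.107);bk=B(308,108,.107)
print("nose",a(tip-bk),np.linalg.norm(tip-bk),"line",a(B(306,465,.107)-B(306.5,290,.107)),"sides",a(B(258,430,.107)-B(260,120,.107)),a(B(356,430,.107)-B(357,120,.107)),a(tip-ctr),"axis",bk+.44*(tip-bk))
E
```

```text
[0.5805339  0.22481732] 0.043069976235725047 [ 0.0001  0.0005  0.0008 -0.0003 -0.0008 -0.0006 -0.0004  0.0006  0.0001]
mark -16.88 0.03690900069361428 own dir -17.87
nose -18.39 0.04986078735179614 line -18.08 sides -18.64 -17.75 -18.57 axis [0.58070439 0.22466331]
```

```bash
python3 - <<'E'
from cell import arm
from h import *
s=arm.read_state(); M=rot(s).as_matrix();print("jaw yaw",np.degrees(np.arctan2(M[1,1],M[0,1])))
goal(s,[.5803,.2246,.096],np.radians(73),arm.hold_point_z)
E
```

```text
jaw yaw 72.25251068508044
goal k 0 shift cm [ 14.85  -0.14 -10.91] rot deg [-0.75 -0.07 -0.01]
goal k 3.141592653589793 shift cm [ 14.85  -0.14 -10.91] rot deg [ 1.7925e+02 -2.0000e-02  1.1000e-01]
```

play_rows:
  steps:
    - {"x": 0, "y": -0.1, "z": -5, "wx": -0.9, "wy": 0, "wz": 0, "claw": 0}
    - {"x": 2, "y": -0.1, "z": -10.9, "wx": -0.9, "wy": 0, "wz": 0, "claw": 0}
    - {"x": 7, "y": -0.1, "z": -10.9, "wx": -0.9, "wy": 0, "wz": 0, "claw": 0}
    - {"x": 11, "y": -0.1, "z": -10.9, "wx": -0.9, "wy": 0, "wz": 0, "claw": 0}
    - {"x": 11, "y": -0.1, "z": -10.9, "wx": -0.9, "wy": 0, "wz": 0, "claw": 0}
    - {"x": 11, "y": -0.1, "z": -10.9, "wx": -0.9, "wy": 0, "wz": 0, "claw": 0}

```text
t: 9.78
tool_pos: [0.5826, 0.2247, 0.1174]
tcp_rot: [0.7, 0.104, 0.699, -0.104]
wrist_force: [-0.1, 0.5, 0.4]
finger_gap: 0.0459
```

```bash
python3 - <<'E'
from cell import arm
from h import *
s=arm.read_state(); M=rot(s).as_matrix();print(s["t"],s["tool_pos"],s["finger_gap"],"jaw yaw",np.degrees(np.arctan2(M[1,1],M[0,1])))
goal(s,[.5803,.2246,.096],np.radians(73),arm.hold_point_z)
E
```

```text
9.775 [0.582553   0.22473851 0.11738071] 0.04594453964661733 jaw yaw 73.0866989834268
goal k 0 shift cm [ 4.02 -0.09 -0.22] rot deg [ 0.09  0.07 -0.09]
goal k 3.141592653589793 shift cm [ 4.02 -0.09 -0.22] rot deg [-1.7991e+02  1.4000e-01  1.2000e-01]
```

play_rows:
  steps:
    - {"x": 2, "y": -0.1, "z": -0.2, "wx": 0, "wy": 0, "wz": 0, "claw": 0}
    - {"x": 4, "y": -0.1, "z": -0.2, "wx": 0, "wy": 0, "wz": 0, "claw": 0}
    - {"x": 4, "y": -0.1, "z": -0.2, "wx": 0, "wy": 0, "wz": 0, "claw": 0}
    - {"x": 4, "y": -0.1, "z": -0.2, "wx": 0, "wy": 0, "wz": 0, "claw": 1}
    - {"x": 4, "y": -0.1, "z": -0.2, "wx": 0, "wy": 0, "wz": 0, "claw": 1}
    - {"x": 4, "y": -0.1, "z": -0.2, "wx": 0, "wy": 0, "wz": 0, "claw": 1}
    - {"x": 4, "y": -0.1, "z": -0.2, "wx": 0, "wy": 0, "wz": 0, "claw": 1}
    - {"x": 4, "y": -0.1, "z": -0.2, "wx": 0, "wy": 0, "wz": 0, "claw": 1}
    - {"x": 4, "y": -0.1, "z": -0.2, "wx": 0, "wy": 0, "wz": 0, "claw": 1}
    - {"x": 4, "y": -0.1, "z": -0.2, "wx": 0, "wy": 0, "wz": 0, "claw": 1}
  force: 15

```text
t: 11.02
tool_pos: [0.5805, 0.2244, 0.0764]
tcp_rot: [0.7, 0.105, 0.699, -0.104]
wrist_force: [2.4, 4.1, 2.5]
finger_gap: 0.0137
```

```bash
python3 - <<'E'
from cell import arm
from h import *
s=arm.read_state(); M=rot(s).as_matrix();print(s["t"],s["tool_pos"],s["finger_gap"],s["wrist_force"],s["moment"],"jaw yaw",np.degrees(np.arctan2(M[1,1],M[0,1])))
E
```

```text
11.025 [0.58047676 0.22437744 0.07642198] 0.013747470498813568 [2.41477566 4.05091992 2.53649493] [ 0.81631113 -0.37305663 -0.00722609] jaw yaw 73.0635134895309
```

Release with no turn, rise, and go to the same viewing pose (z +11).

play_rows:
  steps:
    - {"x": 0, "y": 0, "z": 0, "wx": 0, "wy": 0, "wz": 0, "claw": -1}
    - {"x": 0, "y": 0, "z": 0, "wx": 0, "wy": 0, "wz": 0, "claw": -1}
    - {"x": 0, "y": 0, "z": 0, "wx": 0, "wy": 0, "wz": 0, "claw": -1}
    - {"x": 0, "y": 0, "z": 0, "wx": 0, "wy": 0, "wz": 0, "claw": -1}
    - {"x": -5, "y": 0, "z": 0, "wx": 0, "wy": 0, "wz": 0, "claw": -1}
    - {"x": -10, "y": 0, "z": 2, "wx": 0, "wy": 0, "wz": 0, "claw": -1}
    - {"x": -15, "y": 0, "z": 7, "wx": 0, "wy": 0, "wz": 0, "claw": -1}
    - {"x": -15, "y": 0, "z": 11, "wx": 0, "wy": 0, "wz": 0, "claw": -1}
    - {"x": -15, "y": 0, "z": 11, "wx": 0, "wy": 0, "wz": 0, "claw": -1}
    - {"x": -15, "y": 0, "z": 11, "wx": 0, "wy": 0, "wz": 0, "claw": -1}

```text
t: 12.28
tool_pos: [0.6835, 0.1913, 0.2239]
tcp_rot: [0.698, 0.104, 0.701, -0.104]
wrist_force: [-0.1, -0.1, -1.1]
finger_gap: 0.0916
```

```bash
python3 - <<'E'
from cell import arm
from h import *
s=arm.read_state(); M=rot(s).as_matrix();print(s["t"],s["tool_pos"],"jaw yaw",np.degrees(np.arctan2(M[1,1],M[0,1])))
c=arm.camera("wrist");cv2.imwrite("pics/i1.png",c["img"][:,:,::-1])
p=proj(c,[[.580,.2246,.061]])[0];l,t=p.astype(int)-50; print(p,l,t)
cv2.imwrite("pics/i1b.png",cv2.resize(c["img"][max(t,0):t+100,l:l+100,::-1],None,fx=6,fy=6,interpolation=cv2.INTER_CUBIC))
E
```

```text
12.275 [0.68348944 0.19133391 0.22394145] jaw yaw 73.06342668804957
[324.95486804  80.15151069] 274 30
```

View pics/i1b.png

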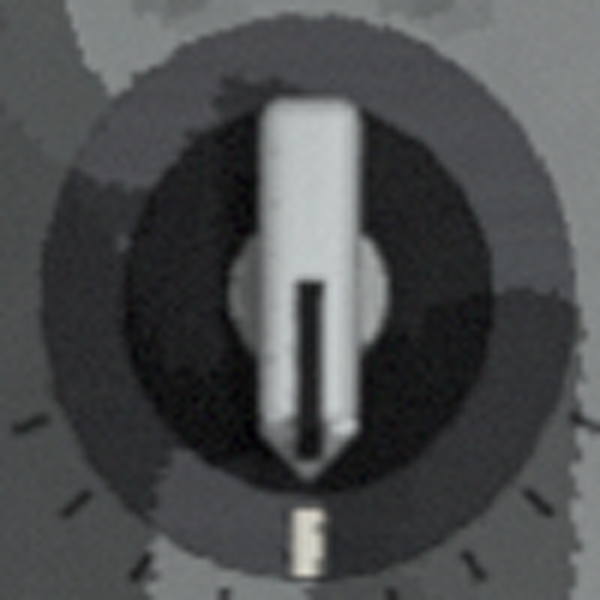

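View pics/i1.png

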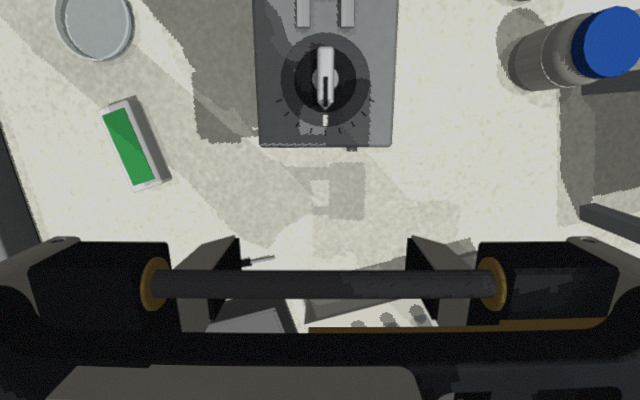

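```bash
python3 - <<'E'
from cell import arm
from h import *
s=arm.read_state()
goal(s,[.4601,.2624,.150],np.radians(72.6),arm.hold_point_z)
E
```

```text
goal k 0 shift cm [  9.37   0.28 -23.36] rot deg [ 0.52 -0.18  0.07]
goal k 3.141592653589793 shift cm [  9.37   0.28 -23.36] rot deg [-1.7948e+02 -1.0000e-01 -2.8000e-01]
```

play_rows:
  steps:
    - {"x": 0, "y": 0.1, "z": -6, "wx": 0.5, "wy": 0, "wz": 0, "claw": 0}
    - {"x": 0, "y": 0.2, "z": -12, "wx": 0.5, "wy": 0, "wz": 0, "claw": 0}
    - {"x": 0, "y": 0.3, "z": -18, "wx": 0.5, "wy": 0, "wz": 0, "claw": 0}
    - {"x": 4, "y": 0.3, "z": -23.3, "wx": 0.5, "wy": 0, "wz": 0, "claw": 0}
    - {"x": 9.3, "y": 0.3, "z": -23.3, "wx": 0.5, "wy": 0, "wz": 0, "claw": 0}
    - {"x": 9.3, "y": 0.3, "z": -23.3, "wx": 0.5, "wy": 0, "wz": 0, "claw": 0}
    - {"x": 9.3, "y": 0.3, "z": -23.3, "wx": 0.5, "wy": 0, "wz": 0, "claw": 0}

```text
t: 13.2
tool_pos: [0.4636, 0.2626, 0.134]
tcp_rot: [0.699, 0.108, 0.699, -0.107]
wrist_force: [1.4, 0.6, 0.2]
finger_gap: 0.046
```

```bash
python3 - <<'E'
from cell import arm
from h import *
s=arm.read_state(); M=rot(s).as_matrix();print(s["t"],s["tool_pos"],s["finger_gap"],"jaw yaw",np.degrees(np.arctan2(M[1,1],M[0,1])))
c=arm.camera("wrist");cv2.imwrite("pics/j1.png",c["img"][:,:,::-1])
goal(s,[.4601,.2624,.100],np.radians(72.6),arm.hold_point_z)
c=arm.camera("scene");cv2.imwrite("pics/j2.png",c["img"][:,:,::-1])
E
python3 crop.py pics/j2.png pics/j2b.png 360 170 140 120 5
```

```text
13.2 [0.46361683 0.26260874 0.13399699] 0.045995565697781696 jaw yaw 72.55307112223542
goal k 0 shift cm [ 5.28 -0.13 -0.33] rot deg [-0.05  0.04 -0.05]
goal k 3.141592653589793 shift cm [ 5.28 -0.13 -0.33] rot deg [ 1.7995e+02 -8.0000e-02 -6.0000e-02]
```

View pics/j1.png

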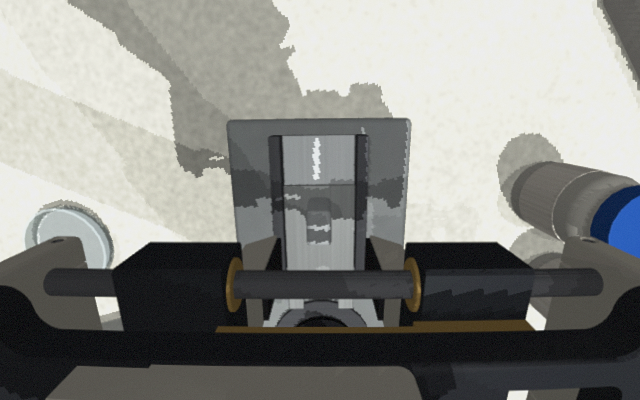

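View pics/j2b.png

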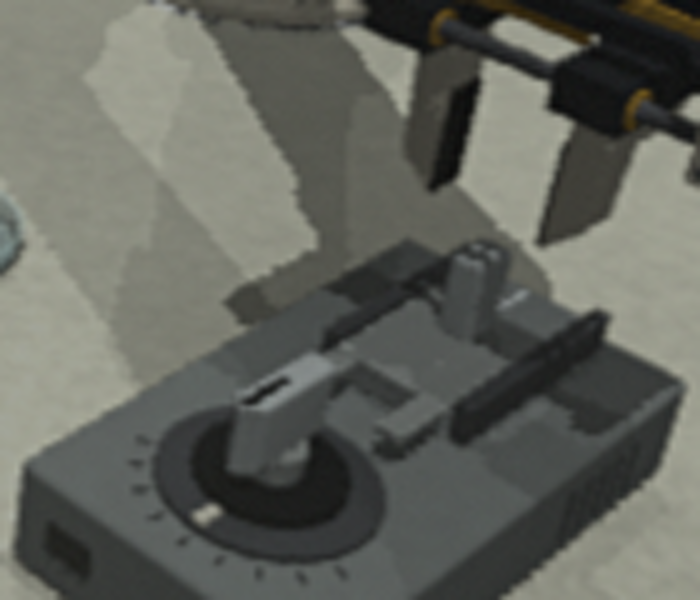

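play_rows:
  steps:
    - {"x": 2.5, "y": -0.1, "z": -0.3, "wx": 0, "wy": 0, "wz": 0, "claw": 0}
    - {"x": 5.1, "y": -0.1, "z": -0.3, "wx": 0, "wy": 0, "wz": 0, "claw": 0}
    - {"x": 5.1, "y": -0.1, "z": -0.3, "wx": 0, "wy": 0, "wz": 0, "claw": 0}
    - {"x": 5.1, "y": -0.1, "z": -0.3, "wx": 0, "wy": 0, "wz": 0, "claw": 1}
    - {"x": 5.1, "y": -0.1, "z": -0.3, "wx": 0, "wy": 0, "wz": 0, "claw": 1}
    - {"x": 5.1, "y": -0.1, "z": -0.3, "wx": 0, "wy": 0, "wz": 0, "claw": 1}
    - {"x": 5.1, "y": -0.1, "z": -0.3, "wx": 0, "wy": 0, "wz": 0, "claw": 1}
    - {"x": 5.1, "y": -0.1, "z": -0.3, "wx": 0, "wy": 0, "wz": 0, "claw": 1}
    - {"x": 5.1, "y": -0.1, "z": -0.3, "wx": 0, "wy": 0, "wz": 0, "claw": 1}
    - {"x": 5.1, "y": -0.1, "z": -0.3, "wx": 0, "wy": 0, "wz": 0, "claw": 1}
  force: 25

```text
t: 14.55
tool_pos: [0.46, 0.261, 0.0824]
tcp_rot: [0.699, 0.107, 0.699, -0.108]
wrist_force: [-1.5, -3.8, 5.7]
finger_gap: 0.016
```

```bash
python3 - <<'E'
from cell import arm
from h import *
s=arm.read_state(); M=rot(s).as_matrix();print(s["t"],s["tool_pos"],s["finger_gap"],s["wrist_force"],"jaw yaw",np.degrees(np.arctan2(M[1,1],M[0,1])))
p=s["tool_pos"][:2];d=np.array([.5803,.2247])-p;print("dist to axis",np.linalg.norm(d),np.degrees(np.arctan2(d[1],d[0])), M[:,2])
c=arm.camera("wrist");cv2.imwrite("pics/k1.png",c["img"][:,:,::-1])
E
```

```text
14.55 [0.45997685 0.26102336 0.08237407] 0.01600116364275972 [-1.49253416 -3.77659419  5.74975897] jaw yaw 72.54887610588737
dist to axis 0.1256863047100653 -16.79810710775441 [ 9.53973185e-01 -2.99890930e-01  7.69870506e-04]
```

View pics/k1.png

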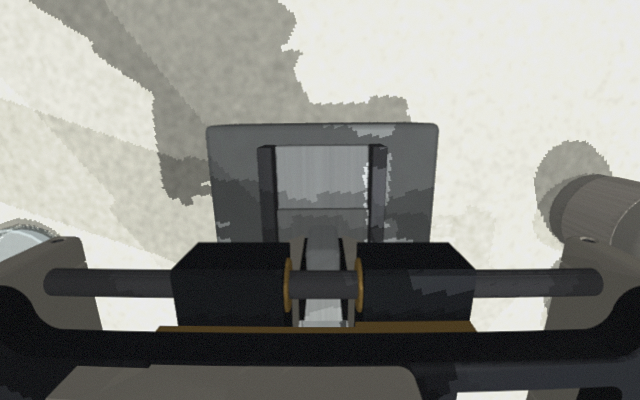

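play_rows:
  steps:
    - {"x": 0, "y": 0, "z": 1, "wx": 0, "wy": 0, "wz": 0, "claw": 1}
    - {"x": 0, "y": 0, "z": 2, "wx": 0, "wy": 0, "wz": 0, "claw": 1}
    - {"x": 0, "y": 0, "z": 3, "wx": 0, "wy": 0, "wz": 0, "claw": 1}
    - {"x": 0, "y": 0, "z": 4, "wx": 0, "wy": 0, "wz": 0, "claw": 1}
    - {"x": 0, "y": 0, "z": 4.6, "wx": 0, "wy": 0, "wz": 0, "claw": 1}
    - {"x": 0, "y": 0, "z": 5, "wx": 0, "wy": 0, "wz": 0, "claw": 1}
    - {"x": 0, "y": 0, "z": 5, "wx": 0, "wy": 0, "wz": 0, "claw": 1}

```text
t: 15.48
tool_pos: [0.5078, 0.2466, 0.0824]
tcp_rot: [0.699, 0.107, 0.699, -0.107]
wrist_force: [-1.5, -2.1, 4.5]
finger_gap: 0.0162
```

```bash
cat > d.py <<'E'
from cell import arm
from h import *
s=arm.read_state(); M=rot(s).as_matrix();f=s["wrist_force"]
p=s["tool_pos"][:2];d=np.array([.5803,.2247])-p;u=M[:,2]
print(s["t"],s["tool_pos"],s["finger_gap"],f,"dist",np.linalg.norm(d),"along",u[:2]@d,"f along/lat",f@u,f@M[:,1])
E
python3 d.py
```

```text
15.475 [0.50775016 0.24657267 0.08237471] 0.016242975589790362 [-1.45879152 -2.08369856  4.47953377] dist 0.07577528422327143 along 0.0757701360160988 f along/lat -0.7647377376945808 -2.428137989194366
```

play_rows:
  steps:
    - {"x": 0, "y": 0, "z": 0.2, "wx": 0, "wy": 0, "wz": 0, "claw": 1}
    - {"x": 0, "y": 0, "z": 0.4, "wx": 0, "wy": 0, "wz": 0, "claw": 1}
    - {"x": 0, "y": 0, "z": 0.5, "wx": 0, "wy": 0, "wz": 0, "claw": 1}
    - {"x": 0, "y": 0, "z": 0.6, "wx": 0, "wy": 0, "wz": 0, "claw": 1}

```text
t: 15.98
tool_pos: [0.5127, 0.245, 0.0823]
tcp_rot: [0.699, 0.107, 0.699, -0.107]
wrist_force: [-3.7, -2.3, 6.2]
finger_gap: 0.0158
```

```bash
python3 d.py
```

```text
15.975 [0.5127312  0.24503655 0.08234723] 0.015838092415975027 [-3.66201259 -2.26573678  6.22679616] dist 0.07056286387710539 along 0.07055807419394348 f along/lat -2.8180248839893953 -3.264246576064173
```

play_rows:
  steps:
    - {"x": 0, "y": 0, "z": 0.1, "wx": 0, "wy": 0, "wz": 0, "claw": 1}
    - {"x": 0, "y": 0, "z": 0.2, "wx": 0, "wy": 0, "wz": 0, "claw": 1}
    - {"x": 0, "y": 0, "z": 0.2, "wx": 0, "wy": 0, "wz": 0, "claw": 1}

```text
t: 16.35
tool_pos: [0.5148, 0.2444, 0.0824]
tcp_rot: [0.699, 0.107, 0.699, -0.107]
wrist_force: [-2.2, -2.1, 6.0]
finger_gap: 0.0156
```

```bash
python3 d.py
```

```text
16.35 [0.51480038 0.24443114 0.08237412] 0.0156245897244556 [-2.15287981 -2.1247567   6.03998047] dist 0.06840700062074044 along 0.06840250095688004 f along/lat -1.4186293342421796 -2.6769362608436293
```

play_rows:
  steps:
    - {"x": 0, "y": 0, "z": 0.1, "wx": 0, "wy": 0, "wz": 0, "claw": 1}
    - {"x": 0, "y": 0, "z": 0.2, "wx": 0, "wy": 0, "wz": 0, "claw": 1}
    - {"x": 0, "y": 0, "z": 0.2, "wx": 0, "wy": 0, "wz": 0, "claw": 1}

```text
t: 16.73
tool_pos: [0.5156, 0.2442, 0.0823]
tcp_rot: [0.698, 0.106, 0.7, -0.107]
wrist_force: [-6.4, -1.4, 8.5]
finger_gap: 0.016
```

```bash
python3 d.py
```

```text
16.725 [0.51563589 0.24420194 0.08232898] 0.015981607528072605 [-6.36398431 -1.43450081  8.53087634] dist 0.06754089336757284 along 0.06753701823657526 f along/lat -5.657818688286597 -3.2828834330059125
```

Moved only 0.9 mm of 2, with force rising: probably at the stop. Push a little more to confirm.

play_rows:
  steps:
    - {"x": 0, "y": 0, "z": 0.1, "wx": 0, "wy": 0, "wz": 0, "claw": 1}
    - {"x": 0, "y": 0, "z": 0.2, "wx": 0, "wy": 0, "wz": 0, "claw": 1}
    - {"x": 0, "y": 0, "z": 0.3, "wx": 0, "wy": 0, "wz": 0, "claw": 1}
    - {"x": 0, "y": 0, "z": 0.3, "wx": 0, "wy": 0, "wz": 0, "claw": 1}

```text
t: 17.23
tool_pos: [0.5158, 0.2442, 0.0823]
tcp_rot: [0.697, 0.106, 0.701, -0.107]
wrist_force: [-12.7, -1.3, 13.8]
finger_gap: 0.016
```

```bash
python3 d.py
```

```text
17.225 [0.51576323 0.24415183 0.08231053] 0.015951355125052285 [-12.70957274  -1.34130178  13.84629359] dist 0.06740451829471615 along 0.06740058908113332 f along/lat -11.808004953935113 -5.103316468406949
```

play_rows:
  steps:
    - {"x": 0, "y": 0, "z": 0, "wx": 0, "wy": 0, "wz": 0, "claw": 0}
    - {"x": 0, "y": 0, "z": 0, "wx": 0, "wy": 0, "wz": 0, "claw": 0}
    - {"x": 0, "y": 0, "z": 0, "wx": 0, "wy": 0, "wz": 0, "claw": 0}
    - {"x": 0, "y": 0, "z": 0, "wx": 0, "wy": 0, "wz": 0, "claw": 0}
    - {"x": -3, "y": 0, "z": 0, "wx": 0, "wy": 0, "wz": 0, "claw": 0}
    - {"x": -8, "y": 0, "z": 0, "wx": 0, "wy": 0, "wz": 0, "claw": -0.5}
    - {"x": -14, "y": 0, "z": 0, "wx": 0, "wy": 0, "wz": 0, "claw": -1}
    - {"x": -14.5, "y": 0, "z": 5, "wx": 0, "wy": 0, "wz": 0, "claw": -1}
    - {"x": -14.5, "y": 0, "z": 11, "wx": 0, "wy": 0, "wz": 0, "claw": -1}
    - {"x": -14.5, "y": 0, "z": 16, "wx": 0, "wy": 0, "wz": 0, "claw": -1}
    - {"x": -14.5, "y": 0, "z": 16, "wx": 0, "wy": 0, "wz": 0, "claw": -1}
    - {"x": -14.5, "y": 0, "z": 16, "wx": 0, "wy": 0, "wz": 0, "claw": -1}

```text
t: 18.73
tool_pos: [0.6717, 0.1956, 0.2259]
tcp_rot: [0.698, 0.107, 0.7, -0.107]
wrist_force: [-0.6, 0.9, 0.9]
finger_gap: 0.0918
```

```bash
python3 - <<'E'
from cell import arm
from h import *
s=arm.read_state();print(s["t"],s["tool_pos"],s["wrist_force"])
c=arm.camera("wrist");cv2.imwrite("pics/m1.png",c["img"][:,:,::-1])
p=proj(c,[[.580,.2246,.061]])[0];l,t=p.astype(int)-50; t=max(t,0);print(p,l,t)
cv2.imwrite("pics/m1b.png",cv2.resize(c["img"][t:t+100,l:l+100,::-1],None,fx=6,fy=6,interpolation=cv2.INTER_CUBIC))
c=arm.camera("scene");cv2.imwrite("pics/m2.png",c["img"][:,:,::-1])
E
python3 crop.py pics/m2.png pics/m2b.png 360 190 140 120 5
```

```text
18.725 [0.67172105 0.19558398 0.22594785] [-0.64081771  0.90038167  0.94586291]
[323.15863915  93.60364063] 273 43
```

View pics/m1b.png

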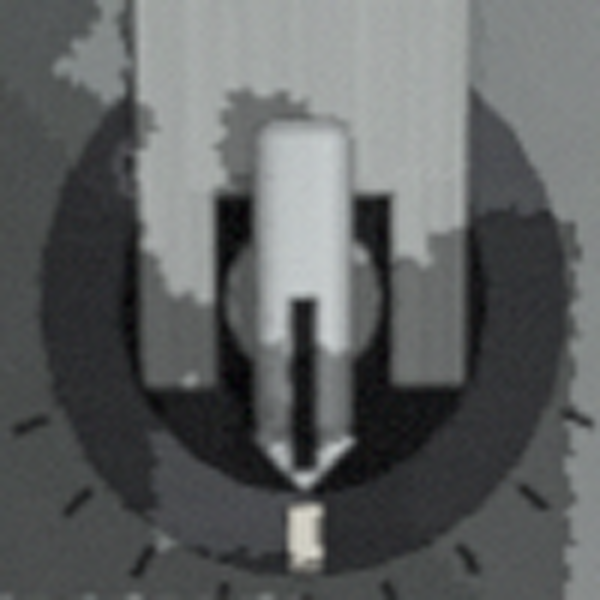

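View pics/m2b.png

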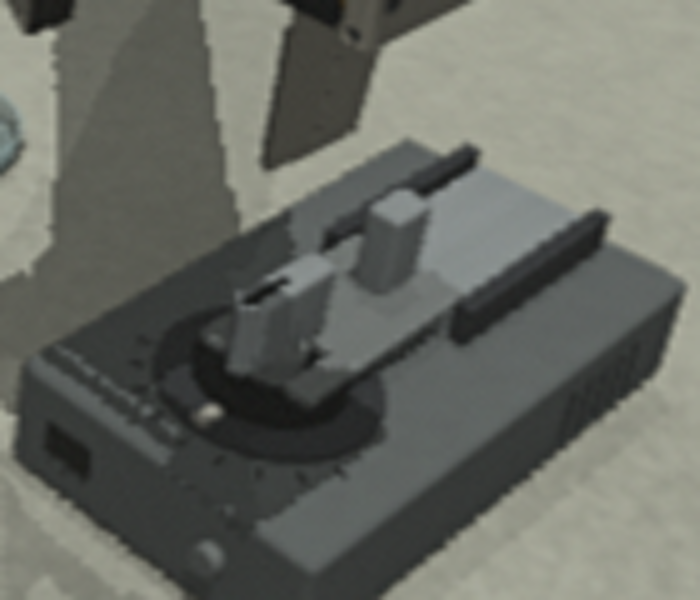

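```bash
python3 - <<'E'
from cell import arm
from h import *
c=arm.camera("scene")
q=lambda x,y:((x+.5)/5-.5+360,(y+.5)/5-.5+190)
t=back(c,[q(400,206)],.11)[0];a=back(c,[q(330,262),],.107)[0]; n=back(c,[q(242,297)],.107)[0]
ax=n+(a-n)*28/50
print(t,ax,np.linalg.norm((t-ax)[:2]))
print(arm.job_done())
E
```

```text
[0.51775056 0.24546501 0.11      ] [0.58148567 0.22572987 0.107     ] 0.06672061244332732
the job is handed in; nothing more can be done
None
```

I turned the brightness knob on the lamp unit with the lock to the white mark, then slid the fork lock fully home. I let go and handed the job in at about 19 s.

**Slip along the way:** in the row that released the knob after the first turn, I repeated the −68° turn by mistake, so the tool rotated about 11° more as the fingers opened. The next close-up put the pointer about 1.3° off the mark. Measurements from separate pictures had suggested a small offset the other way, but I trusted the single close-up that showed both. I gripped the knob again at the right angle, released it, and only then moved the lock.

**Last checks:**
- **Pointer:** in the final close-up the pointer line is within about 0.3 pixel (about 0.5°) of the mark's centre.
- **Dial ring:** the mark showed at the same spot in the scene pictures before and after the first turn. I saw no movement later, but I didn't measure it again after the second grip.
- **Lock:** the tab travelled about 58 mm and stopped moving while the push rose to about 12 N. The prongs stand either side of the knob's neck.
- **Lock distance:** I measured the tab at 67 mm from the knob's axis, against the stated 70 mm. The gap is about what these measurements could be off by, so I relied on the firm stop.
- **Other lamp unit:** the arm never went near its knob. I did not photograph it specifically at the end.

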